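Lift the bent bracket out of its forming die

ROBOT

A 7-joint arm with a two-finger parallel gripper is mounted at the origin on the work surface. World frame = base frame: x ahead of the robot, y to its left, z up, the work surface at z = 0. Lengths are in m, angles in rad, forces in N, time in s.
With the tool pointing down it reaches from about 0.425 to 0.925 m from the base axis. Payload 6.8 kg.
Tool frame: the origin (TCP) lies between the finger pads; the fingertips stand r.tcp_to_tips ahead of it and the grasp point (between the pads) lies 3 mm ahead of it (r.tcp_to_tips is the distance from the TCP to the fingertips, in m); z points along the fingers, y is the line along which they close (so a half turn about z gives the same grasp; the last joint's range is limited). The gripper opens to 85 mm and grips with 20 to 120 N. Pads are 22 mm wide; open, the fingers measure 114 mm over their backs; the gripper's body (76 mm by 85 mm) begins 54 mm behind the grasp point. The pads swing forward as they close: fully open they stand 13 mm farther back than shut.
Start: joints at [-1.248, 0.477, 0.022, 1.555, -0.011, 1.109, -0.083], TCP at [0.282, 0.613, 0.253] pointing down, gripper open.
Joint ranges: [-2.96, 2.96], [-0.34, 2.1], [-1.41, 1.46], [0.24, 2.44], [-1.37, 4.51], [0.17, 1.92], [-2.96, 2.96]. Speed limits (rad/s): [2.39, 2.39, 3.14, 3.14, 3.14, 3.14, 3.14].

INTERFACE

Orientations are given as a rotation vector (axis times angle).
In Python, from bench import r gives the robot as it stands. The module is installed in compiled form; this text tells all that it offers.
- The arm moves only by the tool step_arm, never from a script. Its argument "moves" is a list of rows, each an object of numbers: "rx", "ry", "rz": the turn, a rotation vector about the tool's x, y, z in degrees; "dx", "dy", "dz": the shift along the tool's x, y, z in mm; "gripper": the opening, from -1 (shut) to 1 (fully open). In form: [{"rx": .., "ry": .., "rz": .., "dx": .., "dy": .., "dz": .., "gripper": ..}, ...]. A call has 1 to 20 rows; each row shifts and turns the commanded pose from where the row before left it, along the tool's axes as they then stand; what a row does not reach is not made up. A row lasts 1/8 s, in which the tool goes at most 62.5 mm and 10.7 degrees, less where a joint would pass 70% of its speed; a pose out of reach is approached as far as the arm can. A call is refused whole if a number of a shift passes 62.5 or a number of a turn 10.7, either way. A call with a gripper value outside its range is refused whole. The fingers move at their own pace and stop on an object; "grip_force" is the grip in N (left out, the last holds). Time passes only in rows, so rows that do not move let the fingers close. It gives the time, the measured TCP pose, the force, the opening and the grip force at its end, in the units of the state.
- r.get_obs(): the state, without advancing time (a new reading comes with each control period).
- r.grab_frame(name): name is "scene" or "side" or "wrist"; returns the picture (420x560x3 uint8, blue, green, red); there is no depth.
- r.camera_info(name): a dict with "mtx" (3x3 intrinsics, pixels), "rvec" (rotation vector, rad) and "tvec" (3), from world to camera coordinates, as OpenCV has them. Camera axes: x right, y down, z forward; pixel columns grow to the right and rows downward; lengths in m; the calibration is good to about 2 mm. A picture is of the moment at which its call begins: read the wrist's pose just before it. camera_info takes no time and is no camera call; for the wrist camera it gives the pose at the moment of the call.
- r.hand_in(): hands the job in; it is judged then, once.
The state is a dict: "clock": time; "joints": joint angles; "qvel": joint speeds; "tau": joint torques, N m; "tcp_pos": TCP position; "orientation": TCP orientation; "contact_force": force on the tool from outside, world axes, zero at the start; "moment": the same for the moment, N m; "grip_width": finger opening in m; "gripper_force": force on a finger pad.
Only numpy, scipy, OpenCV 4.12 (cv2) and the standard library are available. Lean on these libraries where they do the work, as an engineer would, in place of code of your own. Each camera call takes 0.05 s, during which the arm holds its last target. There are 200 camera calls.

TASK

A U-shaped steel bracket has just been formed and still sits in the pocket of its die. Lift it straight out and set it down gently, without dropping it, in the empty blue tray, standing on its base with the two legs pointing up. Leave the flat blank on the other die alone.

Things in the scene. Friction and masses are not known exactly. Their poses are not given: they have to be found in the camera images.
- bracket: The formed part: a loose bare-steel U bracket, legs up, about 0.2 kg. 40 mm along its x, 44 mm along its y (over the outsides of the two legs), 65 mm high; base and legs are 4 mm thick, the legs are flat plates square to y, and the gap between them is 36 mm. Origin: centre of the underside of its base; z up, towards the leg ends. It starts seated in the pocket of the die, aligned with the die, its legs standing 40 mm above the die's top face.
- die: The dark steel die that holds the bracket: a fixed block 110 mm (x) by 90 mm (y) by 50 mm high on the bench. Origin: centre of its underside; z up. In the middle of its flat top face is an open pocket 45 mm (x) by 49 mm (y), 25 mm deep, so the bracket has about 2.5 mm of play all round. A second die of the same kind, with a flat blank lying on top of it, stands on the bench as well; it is not this one.
- tray: The empty one of two like blue open trays, fixed to the bench: 150 mm (x) by 120 mm (y) by 30 mm high outside, walls 4 mm, inner floor 4 to 5 mm above the bench. Origin: centre of its underside; z up. The other tray, which is not listed, holds flat steel blanks.
- blank: A loose flat steel strip, not yet bent, 40 mm (x) by 130 mm (y) by 4 mm, lying on top of the second die. Origin: centre of its underside. Not to be moved.
Not all that is in view belongs to the job. What is shaped like the tray but turquoise is not meant. Of the things that look like the bracket, the larger one is meant.

How it is judged:
By the outcome, as a careful person would: the job done as asked, in the order asked, and still so for the second after the job is handed in, with the robot touching nothing.
It also fails if it takes over 35 s, if anything falls off the work surface, if the arm or the gripper's body presses on something with over 40 N, if the wrist force passes 120 N, or if a joint passes its speed limit or range.

## Working session

There is one attempt and no reset: what is moved stays moved. The work goes in short steps, Python scripts to look and compute and a tool call to move; the robot and the scene stay as the last step left them, time stands still between calls to the robot, and variables do not carry over. Pictures are saved under pics/ and viewed, at most 10 in all, crops included, and the job is handed in when it is done.

Besides the shell and the picture viewer there is one more tool, called after "Emit:" as name(argument=value, ...), one argument or row to a line, values as JSON. step_arm: Moves the arm, as the interface text tells. Its arguments: {"type":"object","properties":{"moves":{"type":"array","items":{"type":"object","properties":{"rx":{"type":"number"},"ry":{"type":"number"},"rz":{"type":"number"},"dx":{"type":"number"},"dy":{"type":"number"},"dz":{"type":"number"},"gripper":{"type":"number"}}}},"grip_force":{"type":"number"}},"required":["moves"]}

```bash
mkdir -p pics
python3 - <<'E'
from bench import r
import cv2
o=r.get_obs()
for n in("scene","side"):
    cv2.imwrite(f"pics/{n}0.png",r.grab_frame(n)); c=r.camera_info(n); print(n,c)
print(o,r.tcp_to_tips)
E
```

```text
scene {'mtx': array([[429.85515772,   0.        , 284.10825639],
       [  0.        , 429.85515772, 211.44297472],
       [  0.        ,   0.        ,   1.        ]]), 'rvec': array([ 1.67296991,  1.86377795, -0.74786272]), 'tvec': array([-0.0510784 , -0.30773219,  1.56483418])}
side {'mtx': array([[386.23374153,   0.        , 276.42078268],
       [  0.        , 386.23374153, 211.90565742],
       [  0.        ,   0.        ,   1.        ]]), 'rvec': array([ 2.25555972, -0.77859196,  0.31169781]), 'tvec': array([-0.33955464,  0.31621872,  0.94779832])}
{'clock': 0.0, 'joints': array([-1.24813661,  0.47778743,  0.02228946,  1.55646162, -0.01154071,
        1.10929761, -0.08310091]), 'qvel': array([-0.00200273,  0.00038155,  0.00158142,  0.00086126,  0.00075481,
        0.00154024,  0.00025063]), 'tau': array([ 4.80969484e-04, -5.96436560e+01,  1.60748273e+00, -2.81213003e+01,
        1.23531074e-02,  9.01639927e-03, -9.01279606e-06]), 'tcp_pos': array([0.28159359, 0.61284209, 0.2523289 ]), 'orientation': array([-6.71276542e-01, -3.06871314e+00,  2.82781953e-03]), 'contact_force': array([-0.07667554,  0.5957223 , -0.44212399]), 'moment': array([-0.00376474,  0.03456188, -0.01628677]), 'gripper_force': 0.0, 'grip_width': 0.08560543548794854} 0.022
```

View pics/scene0.png

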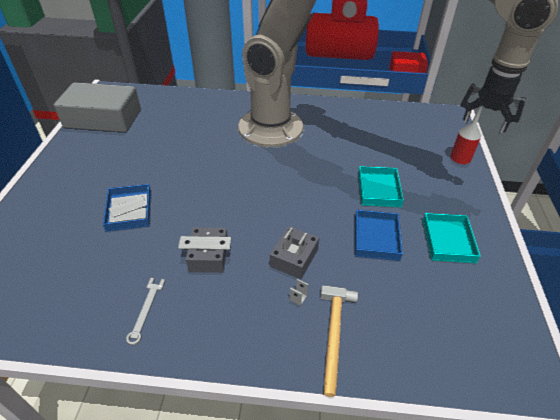

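View pics/side0.png

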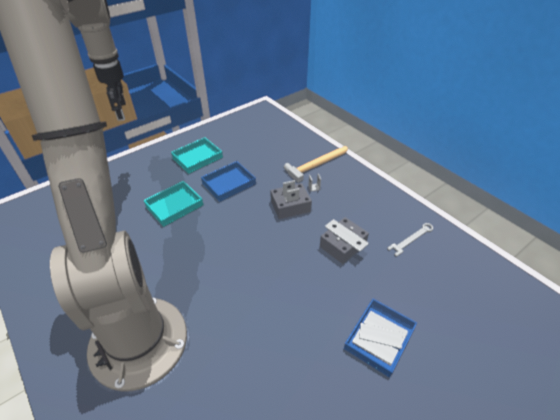

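Candidates in the scene image: a U bracket seated in the die at (294,245) and a small loose U at (299,292), which is a decoy. The other die, with the flat blank, is at (205,247). Trays are at (378,235) (blue, empty), (381,186) and (451,237) (turquoise), and (128,207) (blue, holding blanks). I choose the bracket in the die at (294,245) and the tray at (378,235), and will check both in one close crop.

```bash
cat > h.py <<'E'
from bench import r
import cv2, numpy as np
def cam(n):
    c=r.camera_info(n); return c["mtx"],cv2.Rodrigues(np.array(c["rvec"]))[0],np.array(c["tvec"]).ravel()
def ray(c,uv):
    K,R,t=c; d=R.T@np.linalg.inv(K)@np.array([uv[0],uv[1],1.]); return -R.T@t,d
def onz(c,uv,z):
    o,d=ray(c,uv); return o+d*(z-o[2])/d[2]
def proj(c,p):
    K,R,t=c; q=K@(R@np.array(p,float)+t); return q[:2]/q[2]
E
python3 - <<'E'
from h import *
a=cv2.imread("pics/scene0.png"); b=cv2.imread("pics/side0.png")
A=cv2.resize(a[215:310,255:350],(400,400),interpolation=cv2.INTER_CUBIC)
B=cv2.resize(b[165:235,260:330],(400,400),interpolation=cv2.INTER_CUBIC)
cv2.imwrite("pics/crop.png",np.hstack([A,B]))
for n,im,roi in(("scene",a,(340,205,75,60)),("side",b,(195,158,70,48))):
    hsv=cv2.cvtColor(im,cv2.COLOR_BGR2HSV); m=cv2.inRange(hsv,(104,150,60),(125,255,255))
    x,y,w,h=roi; mm=np.zeros_like(m); mm[y:y+h,x:x+w]=m[y:y+h,x:x+w]
    cs=cv2.findContours(mm,0,2)[0]; k=max(cs,key=cv2.contourArea)
    q=cv2.approxPolyDP(cv2.convexHull(k),4,True)[:,0]
    c=cam(n); P=[onz(c,p,.03)[:2].round(3) for p in q]
    print(n,q.tolist(),P,cv2.minAreaRect(np.array([onz(c,p,.03)[:2] for p in k[:,0]],np.float32)))
E
```

```text
scene [[356, 210], [398, 214], [399, 260], [355, 255]] [array([0.424, 0.3  ]), array([0.426, 0.419]), array([0.594, 0.407]), array([0.59 , 0.295])] ((0.5078101754188538, 0.3571060597896576), (0.12227973341941833, 0.17275330424308777), 89.21736907958984)
side [[249, 180], [218, 195], [202, 177], [237, 168]] [array([0.542, 0.295]), array([0.419, 0.297]), array([0.424, 0.409]), array([0.546, 0.375])] ((0.48212137818336487, 0.34840789437294006), (0.11627380549907684, 0.13131193816661835), 87.53389739990234)
```

View pics/crop.png

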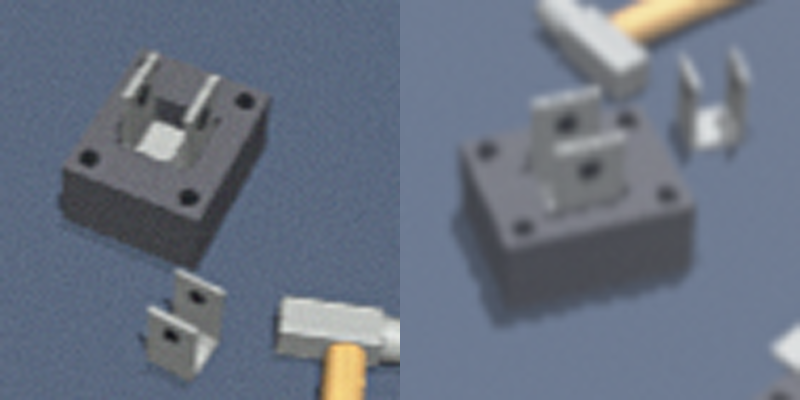

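The crop confirms it. The larger U is seated in the plain die with its legs up. Its leg tops are centred near scene pixels (288,233) and (303,238), and the smaller loose U is in front of the die. The tray centre is about (0.50, 0.357), aligned with the world axes.

Run:
```python
from h import *
s=cam("scene"); d=cam("side")
f=lambda x,y:(255+x*95/400-.5+.12,215+y*95/400-.5+.12)
g=lambda x,y:(260+(x-400)*70/400-.4,165+y*70/400-.4)
L=[onz(s,f(*p),.09) for p in((125,97),(155,57),(190,120),(215,78))]
print("leg tops",[l[:2].round(4) for l in L],np.mean(L,0)[:2])
D=[onz(s,f(*p),.05)[:2] for p in((145,52),(270,97),(200,220),(62,165))]
print("die",[x.round(4) for x in D],np.mean(D,0),cv2.minAreaRect(np.array(D,np.float32)))
H=[onz(s,f(*p),.05)[:2] for p in((245,101),(189,198),(88,158))]
print("holes",H,(H[0]+H[2])/2)
D=[onz(d,g(*p),.05)[:2] for p in((460,147),(628,110),(694,207),(515,247))]
print("side die",[x.round(4) for x in D],np.mean(D,0),cv2.minAreaRect(np.array(D,np.float32)))
H=[onz(d,g(*p),.05)[:2] for p in((487,150),(627,120),(668,194),(522,228))]
print("side holes",H,np.mean(H,0))
L=[onz(d,g(*p),.09)[:2] for p in((532,98),(600,90),(556,145),(625,135))]
print("side legs",L,np.mean(L,0))
o=r.get_obs(); R=cv2.Rodrigues(o["orientation"])[0]; print(R.round(3),o["clock"])
```

```text
leg tops [array([0.6043, 0.1112]), array([0.5703, 0.126 ]), array([0.6176, 0.1508]), array([0.583 , 0.1632])] [0.59381126 0.13776509]
die [array([0.5302, 0.1172]), array([0.559, 0.198]), array([0.6592, 0.1615]), array([0.6276, 0.0763])] [0.59397641 0.13825598] ((0.5933695435523987, 0.13743193447589874), (0.09090402722358704, 0.10668549686670303), 69.64363861083984)
holes [array([0.56405796, 0.18273377]), array([0.64375218, 0.15387346]), array([0.62042195, 0.09113026])] [0.59223995 0.13693202]
side die [array([0.5539, 0.191 ]), array([0.6495, 0.156 ]), array([0.6256, 0.0716]), array([0.5285, 0.1083])] [0.58937781 0.13171185] ((0.589762270450592, 0.1312844604253769), (0.08748574554920197, 0.10832524299621582), 69.899658203125)
side holes [array([0.56443474, 0.17945407]), array([0.64340888, 0.14972188]), array([0.6211895 , 0.08837201]), array([0.54064528, 0.11748497])] [0.5924196  0.13375824]
side legs [array([0.58358392, 0.16286022]), array([0.61750411, 0.14467937]), array([0.56961097, 0.12450905]), array([0.6042018 , 0.10750269])] [0.5937252  0.13488783]
[[-0.909  0.418 -0.001]
 [ 0.418  0.909 -0.002]
 [-0.    -0.002 -1.   ]] 0.1
```

Emit:
step_arm(
  moves=[
    {"dx": -24,"dy": -15,"gripper": 1},
    {"dx": -48,"dy": -30},
    {"dx": -48,"dy": -30},
    {"dx": -48,"dy": -30},
    {"dx": -48,"dy": -30},
    {"dx": -48,"dy": -30},
    {"dx": -48,"dy": -30},
    {"dx": -48,"dy": -30},
    {"dx": -48,"dy": -30},
    {"dx": -48,"dy": -30},
    {"dx": -24,"dy": -15},
    {"rz": -4.4},
    {},
  ],
)

```text
invalid input at $.moves[0]: expected keys rx, ry, rz, dx, dy, dz, gripper
```

Run:
```python
from h import *
o=r.get_obs(); c=cam("wrist"); im=r.grab_frame("wrist"); cv2.imwrite("pics/w1.png",im)
import pickle; pickle.dump(c,open("w1.pkl","wb"))
R=cv2.Rodrigues(o["orientation"])[0]; print(o["tcp_pos"],R.round(3),o["clock"],o["contact_force"])
print(proj(c,(.593,.136,.09)),proj(c,(.593,.136,.05)))
```

```text
[0.28168628 0.61287495 0.25244483] [[-0.909  0.418 -0.001]
 [ 0.418  0.909 -0.002]
 [-0.    -0.002 -1.   ]] 0.1 [ 0.16019639 -0.50986583 -0.44091217]
[ 54.93200822 552.34117861] [ 74.21483126 516.26138898]
```

View pics/w1.png

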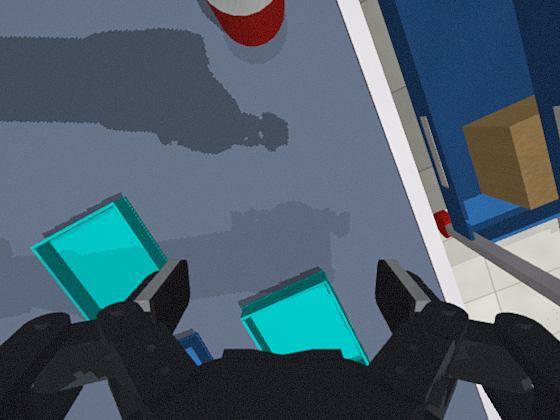

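The call was refused because every row needs all seven keys, so the arm hasn't moved. This wrist picture shows only the start pose: turquoise trays and the bottle at (245,20). I'll resend with full rows.

Emit:
step_arm(
  moves=[
    {"rx": 0,"ry": 0,"rz": 0,"dx": -24,"dy": -15,"dz": 0,"gripper": 1},
    {"rx": 0,"ry": 0,"rz": 0,"dx": -48,"dy": -30,"dz": 0,"gripper": 1},
    {"rx": 0,"ry": 0,"rz": 0,"dx": -48,"dy": -30,"dz": 0,"gripper": 1},
    {"rx": 0,"ry": 0,"rz": 0,"dx": -48,"dy": -30,"dz": 0,"gripper": 1},
    {"rx": 0,"ry": 0,"rz": 0,"dx": -48,"dy": -30,"dz": 0,"gripper": 1},
    {"rx": 0,"ry": 0,"rz": 0,"dx": -48,"dy": -30,"dz": 0,"gripper": 1},
    {"rx": 0,"ry": 0,"rz": 0,"dx": -48,"dy": -30,"dz": 0,"gripper": 1},
    {"rx": 0,"ry": 0,"rz": 0,"dx": -48,"dy": -30,"dz": 0,"gripper": 1},
    {"rx": 0,"ry": 0,"rz": 0,"dx": -48,"dy": -30,"dz": 0,"gripper": 1},
    {"rx": 0,"ry": 0,"rz": 0,"dx": -48,"dy": -30,"dz": 0,"gripper": 1},
    {"rx": 0,"ry": 0,"rz": 0,"dx": -24,"dy": -15,"dz": 0,"gripper": 1},
    {"rx": 0,"ry": 0,"rz": -4.4,"dx": 0,"dy": 0,"dz": 0,"gripper": 1},
    {"rx": 0,"ry": 0,"rz": 0,"dx": 0,"dy": 0,"dz": 0,"gripper": 1},
  ],
)

```text
clock: 1.78
tcp_pos: [0.5926, 0.14, 0.2529]
orientation: [-0.555, -3.091, 0.0]
contact_force: [0.2, -0.2, 0.2]
grip_width: 0.0855
gripper_force: 0.0
```

Run:
```python
from h import *
o=r.get_obs(); c=cam("wrist"); im=r.grab_frame("wrist"); cv2.imwrite("pics/w2.png",im)
import pickle; pickle.dump(c,open("w2.pkl","wb"))
R=cv2.Rodrigues(o["orientation"])[0]; print(o["tcp_pos"],R.round(3),o["clock"],o["contact_force"])
print(proj(c,(.593,.136,.09)),proj(c,(.593,.136,.05)))
```

```text
[0.59260572 0.14001697 0.25294485] [[-0.938  0.348 -0.001]
 [ 0.348  0.938 -0.   ]
 [ 0.001 -0.    -1.   ]] 1.775 [ 0.20954087 -0.16793886  0.19402211]
[277.01554158 202.55675155] [277.59092118 193.69220674]
```

View pics/w2.png

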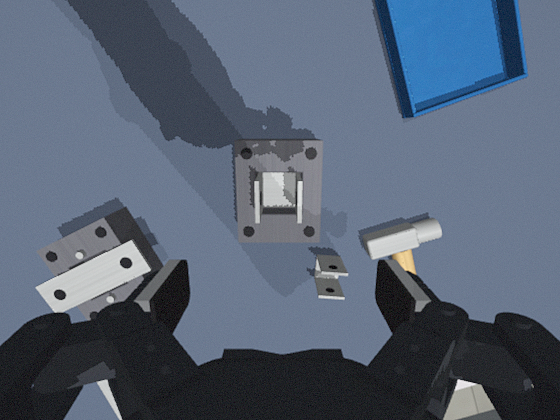

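The wrist view shows the die square in the image. The leg tops are at (257,181–223) and (299,181–223), so the bracket centre is at about (278,202), within 1 px of the prediction. The blue tray is at the upper right, and the decoy at (330,275) is clear of the fingers. I'll descend and close.

Emit:
step_arm(
  grip_force=40,
  moves=[
    {"rx": 0,"ry": 0,"rz": 0,"dx": -2,"dy": -3,"dz": 20,"gripper": 1},
    {"rx": 0,"ry": 0,"rz": 0,"dx": 0,"dy": 0,"dz": 35,"gripper": 1},
    {"rx": 0,"ry": 0,"rz": 0,"dx": 0,"dy": 0,"dz": 35,"gripper": 1},
    {"rx": 0,"ry": 0,"rz": 0,"dx": 0,"dy": 0,"dz": 30,"gripper": 1},
    {"rx": 0,"ry": 0,"rz": 0,"dx": 0,"dy": 0,"dz": 25,"gripper": 1},
    {"rx": 0,"ry": 0,"rz": 0,"dx": 0,"dy": 0,"dz": 16,"gripper": 1},
    {"rx": 0,"ry": 0,"rz": 0,"dx": 0,"dy": 0,"dz": 10,"gripper": 1},
    {"rx": 0,"ry": 0,"rz": 0,"dx": 0,"dy": 0,"dz": 0,"gripper": 0.4},
    {"rx": 0,"ry": 0,"rz": 0,"dx": 0,"dy": 0,"dz": 0,"gripper": 0.2},
  ],
)

```text
clock: 2.95
tcp_pos: [0.5942, 0.137, 0.0831]
orientation: [0.553, 3.091, 0.001]
contact_force: [-0.1, -0.3, 0.4]
grip_width: 0.0522
gripper_force: 0.0
```

Emit:
step_arm(
  moves=[
    {"rx": 0,"ry": 0,"rz": 0,"dx": 0,"dy": 0,"dz": 0,"gripper": -0.2},
    {"rx": 0,"ry": 0,"rz": 0,"dx": 0,"dy": 0,"dz": 0,"gripper": -0.2},
    {"rx": 0,"ry": 0,"rz": 0,"dx": 0,"dy": 0,"dz": 0,"gripper": -0.2},
    {"rx": 0,"ry": 0,"rz": 0,"dx": 0,"dy": 0,"dz": 0,"gripper": -0.2},
  ],
)

```text
clock: 3.45
tcp_pos: [0.5943, 0.1367, 0.0833]
orientation: [0.554, 3.091, 0.001]
contact_force: [-1.0, -1.9, 6.7]
grip_width: 0.0436
gripper_force: 41.9
```

Emit:
step_arm(
  moves=[
    {"rx": 0,"ry": 0,"rz": 0,"dx": 0,"dy": 0,"dz": -3,"gripper": -0.2},
    {"rx": 0,"ry": 0,"rz": 0,"dx": 0,"dy": 0,"dz": -6,"gripper": -0.2},
    {"rx": 0,"ry": 0,"rz": 0,"dx": 0,"dy": 0,"dz": -8,"gripper": -0.2},
    {"rx": 0,"ry": 0,"rz": 0,"dx": 0,"dy": 0,"dz": -10,"gripper": -0.2},
    {"rx": 0,"ry": 0,"rz": 0,"dx": 0,"dy": 0,"dz": -10,"gripper": -0.2},
    {"rx": 0,"ry": 0,"rz": 0,"dx": 0,"dy": 0,"dz": -15,"gripper": -0.2},
    {"rx": 0,"ry": 0,"rz": 0,"dx": 0,"dy": 0,"dz": -20,"gripper": -0.2},
    {"rx": 0,"ry": 0,"rz": 0,"dx": 0,"dy": 0,"dz": -20,"gripper": -0.2},
    {"rx": 0,"ry": 0,"rz": 0,"dx": 0,"dy": 0,"dz": -8,"gripper": -0.2},
    {"rx": 0,"ry": 0,"rz": 0,"dx": 0,"dy": 0,"dz": 0,"gripper": -0.2},
  ],
)

```text
clock: 4.7
tcp_pos: [0.5938, 0.1369, 0.183]
orientation: [0.553, 3.091, 0.001]
contact_force: [-0.8, -0.2, -2.0]
grip_width: 0.0435
gripper_force: 41.0
```

Run:
```python
from h import *
o=r.get_obs(); print(o["tcp_pos"],o["clock"],o["contact_force"],o["grip_width"])
a=r.grab_frame("scene"); b=r.grab_frame("side")
A=cv2.resize(a[170:310,250:420],None,fx=2.3,fy=2.3,interpolation=2); B=cv2.resize(b[105:245,170:340],None,fx=2.3,fy=2.3,interpolation=2)
cv2.imwrite("pics/lift.png",np.hstack([A,B]))
R=cv2.Rodrigues(o["orientation"])[0]
d=np.array([.50,.357,.15])-o["tcp_pos"]; print(R.T@d*1000, R.round(3))
```

```text
[0.59382851 0.13689609 0.18298376] 4.7 [-0.76685839 -0.17880478 -2.02285746] 0.043463664410335695
[164.33738258 173.90417692  32.98497908] [[-0.938  0.347  0.001]
 [ 0.347  0.938  0.   ]
 [-0.001  0.001 -1.   ]]
```

View pics/lift.png

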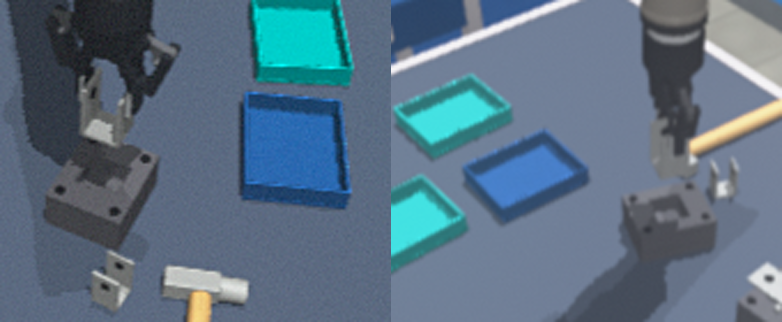

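The bracket is lifted level and is clear of the now empty pocket. The tray is empty. Next I'll move over it and descend.

Emit:
step_arm(
  moves=[
    {"rx": 0,"ry": 0,"rz": 0,"dx": 12,"dy": 13,"dz": 0,"gripper": -0.2},
    {"rx": 0,"ry": 0,"rz": 0,"dx": 28,"dy": 30,"dz": 0,"gripper": -0.2},
    {"rx": 0,"ry": 0,"rz": 0,"dx": 42,"dy": 44,"dz": 0,"gripper": -0.2},
    {"rx": 0,"ry": 0,"rz": 0,"dx": 42,"dy": 44,"dz": 0,"gripper": -0.2},
    {"rx": 0,"ry": 0,"rz": 0,"dx": 28,"dy": 30,"dz": 0,"gripper": -0.2},
    {"rx": 0,"ry": 0,"rz": 0,"dx": 12,"dy": 13,"dz": 0,"gripper": -0.2},
    {"rx": 0,"ry": 0,"rz": 0,"dx": 0,"dy": 0,"dz": 15,"gripper": -0.2},
    {"rx": 0,"ry": 0,"rz": 0,"dx": 0,"dy": 0,"dz": 25,"gripper": -0.2},
    {"rx": 0,"ry": 0,"rz": 0,"dx": 0,"dy": 0,"dz": 25,"gripper": -0.2},
    {"rx": 0,"ry": 0,"rz": 0,"dx": 0,"dy": 0,"dz": 15,"gripper": -0.2},
    {"rx": 0,"ry": 0,"rz": 0,"dx": 0,"dy": 0,"dz": 0,"gripper": -0.2},
  ],
)

```text
clock: 6.18
tcp_pos: [0.5, 0.3549, 0.1007]
orientation: [-0.556, -3.09, 0.005]
contact_force: [0.6, -0.2, -2.2]
grip_width: 0.0435
gripper_force: 41.2
```

Run:
```python
from h import *
o=r.get_obs(); print(o["tcp_pos"],o["clock"],o["contact_force"],o["grip_width"])
a=r.grab_frame("scene"); b=r.grab_frame("side")
A=cv2.resize(a[160:290,310:450],None,fx=2.8,fy=2.8,interpolation=2); B=cv2.resize(b[105:235,160:300],None,fx=2.8,fy=2.8,interpolation=2)
cv2.imwrite("pics/over.png",np.hstack([A,B]))
```

```text
[0.49996184 0.35485215 0.10072639] 6.175 [ 0.647728   -0.22770505 -2.19047328] 0.043497337707879044
```

View pics/over.png

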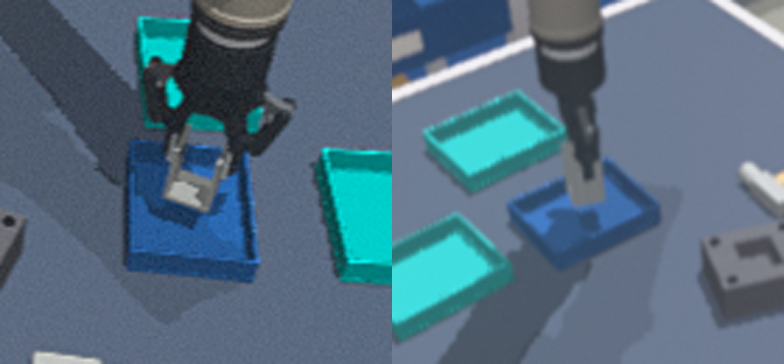

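The bracket is upright and centred over the empty blue tray, with its base about 40 mm above the floor. I'll lower it in small steps until it touches.

Emit:
step_arm(
  moves=[
    {"rx": 0,"ry": 0,"rz": 0,"dx": 0,"dy": 0,"dz": 10,"gripper": -0.2},
    {"rx": 0,"ry": 0,"rz": 0,"dx": 0,"dy": 0,"dz": 12,"gripper": -0.2},
    {"rx": 0,"ry": 0,"rz": 0,"dx": 0,"dy": 0,"dz": 8,"gripper": -0.2},
    {"rx": 0,"ry": 0,"rz": 0,"dx": 0,"dy": 0,"dz": 3,"gripper": -0.2},
    {"rx": 0,"ry": 0,"rz": 0,"dx": 0,"dy": 0,"dz": 2,"gripper": -0.2},
    {"rx": 0,"ry": 0,"rz": 0,"dx": 0,"dy": 0,"dz": 1,"gripper": -0.2},
    {"rx": 0,"ry": 0,"rz": 0,"dx": 0,"dy": 0,"dz": 0,"gripper": -0.2},
  ],
)

```text
clock: 7.15
tcp_pos: [0.5002, 0.3569, 0.0665]
orientation: [0.553, 3.092, 0.0]
contact_force: [-0.4, -0.5, -2.5]
grip_width: 0.0435
gripper_force: 41.2
```

Emit:
step_arm(
  moves=[
    {"rx": 0,"ry": 0,"rz": 0,"dx": 0,"dy": 0,"dz": 1,"gripper": -0.2},
    {"rx": 0,"ry": 0,"rz": 0,"dx": 0,"dy": 0,"dz": 0,"gripper": -0.2},
  ],
)

```text
clock: 7.4
tcp_pos: [0.5001, 0.3569, 0.0653]
orientation: [0.553, 3.092, 0.0]
contact_force: [0.6, 0.1, -2.2]
grip_width: 0.0437
gripper_force: 41.2
```

Emit:
step_arm(
  moves=[
    {"rx": 0,"ry": 0,"rz": 0,"dx": 0,"dy": 0,"dz": 1,"gripper": -0.2},
    {"rx": 0,"ry": 0,"rz": 0,"dx": 0,"dy": 0,"dz": 0.5,"gripper": -0.2},
    {"rx": 0,"ry": 0,"rz": 0,"dx": 0,"dy": 0,"dz": 0,"gripper": -0.2},
  ],
)

```text
clock: 7.78
tcp_pos: [0.5, 0.3568, 0.0637]
orientation: [-0.553, -3.092, 0.0]
contact_force: [-0.7, -0.3, -1.7]
grip_width: 0.0437
gripper_force: 41.2
```

Emit:
step_arm(
  moves=[
    {"rx": 0,"ry": 0,"rz": 0,"dx": 0,"dy": 0,"dz": 0.5,"gripper": -0.2},
    {"rx": 0,"ry": 0,"rz": 0,"dx": 0,"dy": 0,"dz": 0,"gripper": -0.2},
  ],
)

```text
clock: 8.02
tcp_pos: [0.5, 0.3568, 0.0632]
orientation: [-0.553, -3.092, 0.0]
contact_force: [0.5, -0.1, -0.6]
grip_width: 0.0434
gripper_force: 41.2
```

Emit:
step_arm(
  moves=[
    {"rx": 0,"ry": 0,"rz": 0,"dx": 0,"dy": 0,"dz": 0.5,"gripper": -0.2},
    {"rx": 0,"ry": 0,"rz": 0,"dx": 0,"dy": 0,"dz": 0,"gripper": -0.2},
  ],
)

```text
clock: 8.28
tcp_pos: [0.5, 0.3568, 0.0628]
orientation: [-0.553, -3.092, 0.0]
contact_force: [1.0, -0.6, -2.4]
grip_width: 0.0438
gripper_force: 41.2
```

Emit:
step_arm(
  moves=[
    {"rx": 0,"ry": 0,"rz": 0,"dx": 0,"dy": 0,"dz": 0.5,"gripper": -0.2},
    {"rx": 0,"ry": 0,"rz": 0,"dx": 0,"dy": 0,"dz": 0,"gripper": -0.2},
  ],
)

```text
clock: 8.52
tcp_pos: [0.5001, 0.3569, 0.0624]
orientation: [0.553, 3.092, 0.0]
contact_force: [-0.4, -0.8, -0.1]
grip_width: 0.0433
gripper_force: 41.3
```

Emit:
step_arm(
  moves=[
    {"rx": 0,"ry": 0,"rz": 0,"dx": 0,"dy": 0,"dz": 0.5,"gripper": -0.2},
    {"rx": 0,"ry": 0,"rz": 0,"dx": 0,"dy": 0,"dz": 0,"gripper": -0.2},
  ],
)

```text
clock: 8.78
tcp_pos: [0.5001, 0.3569, 0.0624]
orientation: [0.553, 3.092, 0.0]
contact_force: [-2.8, -1.8, 5.1]
grip_width: 0.0432
gripper_force: 42.1
```

The bracket is on the tray floor: the force has changed sign to +5 N up. I'll release it gently.

Emit:
step_arm(
  grip_force=20,
  moves=[
    {"rx": 0,"ry": 0,"rz": 0,"dx": 0,"dy": 0,"dz": 0,"gripper": -0.1},
    {"rx": 0,"ry": 0,"rz": 0,"dx": 0,"dy": 0,"dz": 0,"gripper": 0.05},
    {"rx": 0,"ry": 0,"rz": 0,"dx": 0,"dy": 0,"dz": 0,"gripper": 0.1},
    {"rx": 0,"ry": 0,"rz": 0,"dx": 0,"dy": 0,"dz": 0,"gripper": 0.25},
    {"rx": 0,"ry": 0,"rz": 0,"dx": 0,"dy": 0,"dz": 0,"gripper": 0.4},
    {"rx": 0,"ry": 0,"rz": 0,"dx": 0,"dy": 0,"dz": 0,"gripper": 0.5},
    {"rx": 0,"ry": 0,"rz": 0,"dx": 0,"dy": 0,"dz": 0,"gripper": 0.5},
  ],
)

```text
clock: 9.65
tcp_pos: [0.5001, 0.3569, 0.0618]
orientation: [-0.553, -3.093, -0.0]
contact_force: [1.0, 0.3, 0.3]
grip_width: 0.0642
gripper_force: 0.0
```

Emit:
step_arm(
  moves=[
    {"rx": 0,"ry": 0,"rz": 0,"dx": 0,"dy": 0,"dz": -5,"gripper": 0.5},
    {"rx": 0,"ry": 0,"rz": 0,"dx": 0,"dy": 0,"dz": -15,"gripper": 0.5},
    {"rx": 0,"ry": 0,"rz": 0,"dx": 0,"dy": 0,"dz": -30,"gripper": 0.5},
    {"rx": 0,"ry": 0,"rz": 0,"dx": 0,"dy": 0,"dz": -40,"gripper": 0.5},
    {"rx": 0,"ry": 0,"rz": 0,"dx": 0,"dy": 0,"dz": -40,"gripper": 0.5},
    {"rx": 0,"ry": 0,"rz": 0,"dx": 0,"dy": 0,"dz": -20,"gripper": 0.5},
    {"rx": 0,"ry": 0,"rz": 0,"dx": 0,"dy": 0,"dz": 0,"gripper": 0.5},
  ],
)

```text
clock: 10.52
tcp_pos: [0.5011, 0.3575, 0.2146]
orientation: [0.553, 3.09, 0.006]
contact_force: [0.2, -0.2, -0.1]
grip_width: 0.064
gripper_force: 0.0
```

Run:
```python
from h import *
o=r.get_obs(); print(o["tcp_pos"],o["clock"],o["contact_force"])
a=r.grab_frame("scene"); b=r.grab_frame("side")
A=cv2.resize(a[160:310,180:440],None,fx=1.5,fy=1.5,interpolation=2); B=cv2.resize(b[100:250,150:410],None,fx=1.5,fy=1.5,interpolation=2)
cv2.imwrite("pics/end.png",np.hstack([A,B]))
```

```text
[0.50109046 0.3575405  0.21458756] 10.525 [ 0.2476598  -0.16912307 -0.11434724]
```

View pics/end.png

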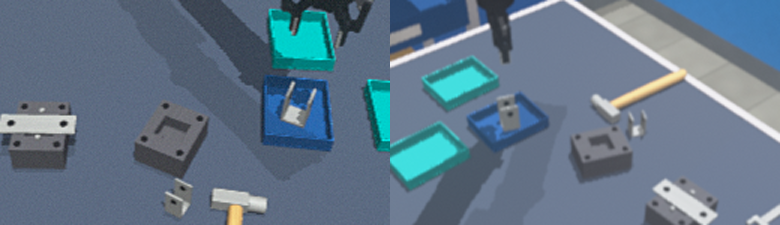

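The bracket stands on its base in the blue tray, legs up, at about crop pixels (297,108) and (508,113). The blank and the decoy have not moved, and the gripper is clear.

```bash
python3 -c "
from bench import r
print(r.hand_in())"
```

```text
the job is handed in; nothing more can be done
None
```

The bracket is out of the die and standing on its base, legs up, in the empty blue tray; the blank was not touched, and I handed the job in at about 10.6 s (no verdict was returned).

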